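# Ready the harvest tote and hold it off the scale

## Robot

A 6-joint arm with a two-finger parallel gripper is mounted at the origin on the work surface. World frame = base frame: x ahead of the robot, y to its left, z up, the work surface at z = 0. Lengths are in m, angles in rad, forces in N, time in s.
With the tool pointing down it reaches from about 0.425 to 0.95 m from the base axis. Payload 3.5 kg.
Tool frame: the origin (TCP) lies at the very end of the fingers, on their centre line; the grasp point (between the pads) lies 19 mm behind it (env.tcp_to_grasp is the distance from the TCP to the grasp point, in m); z points along the fingers, y is the line along which they close (so a half turn about z gives the same grasp; the last joint's range is limited). The gripper opens to 85 mm and grips with 20 to 120 N. Pads are 22 mm wide; open, the fingers measure 114 mm over their backs; the gripper's body (76 mm by 85 mm) begins 54 mm behind the grasp point. The pads swing forward as they close: fully open they stand 13 mm farther back than shut.
Start: joints at [1.191, 0.286, 1.577, -0, 1.279, -0.15], TCP at [0.154, 0.657, 0.231] pointing down, gripper open.
Joint ranges: [-2.77, 2.77], [-0.9, 2.22], [0.21, 2.48], [-1.53, 4.67], [0.24, 2.81], [-2.84, 2.84]. Speed limits (rad/s): [2.79, 2.79, 3.14, 3.14, 3.14, 3.14].

## Interface

Orientations are given as a 3x3 rotation matrix whose columns are the frame's x, y, z axes.
In Python, from rig import env gives the robot as it stands.
- The arm moves only by the tool move_arm, never from a script. Its argument "targets" is a list of rows, each a list of 7 numbers: the shift along the tool's x, y, z in mm, then the turn, a rotation vector about the tool's x, y, z in degrees, then the opening in per cent of the stroke, from 0 (shut) to 100 (fully open). In form: [[x, y, z, rx, ry, rz, fingers], ...]. A call has 1 to 20 rows; each row shifts and turns the commanded pose from where the row before left it, along the tool's axes as they then stand; what a row does not reach is not made up. A row lasts 1/10 s, in which the tool goes at most 50 mm and 8.59 degrees, less where a joint would pass 70% of its speed; a pose out of reach is approached as far as the arm can. A call with a gripper value outside its range is refused whole. The fingers move at their own pace and stop on an object; "newtons" is the grip in N (left out, the last holds). Time passes only in rows, so rows that do not move let the fingers close. It gives the time, the measured TCP pose, the force, the opening and the grip force at its end, in the units of the state.
- env.observe(): the state, without advancing time (a new reading comes with each control period).
- env.grab_frame(name): name is "scene" or "top"; returns a dict with "frame" (384x512x3 uint8, red, green, blue), "depth" (384x512 float32, m along the optical axis (not along the pixel's ray), 0 where there is no reading), "camera_matrix" (3x3 intrinsics, pixels), "k1" (the pictures are not rectified: a ray, as slopes to the right and down, at radius r is drawn at 1 + k1 r^2 times it, then the intrinsics apply), "eye" and "orientation" of the camera in the world. Camera axes: x right, y up, looking along -z (the intrinsics and any distortion apply to the point x, -y, -z); pixel columns grow to the right and rows downward; lengths in m; the calibration is good to about 2 mm. A picture is of the moment at which its call begins.
- env.job_done(): hands the job in; it is judged then, once.
The state is a dict: "t": time; "q": joint angles; "dq": joint speeds; "joint_torque": joint torques, N m; "eef_pos": TCP position; "orientation": TCP orientation; "contact_force": force on the tool from outside, world axes, zero at the start; "moment": the same for the moment, N m; "gripper_width": finger opening in m; "grasp_force": force on a finger pad.
Only numpy, scipy, OpenCV 4.12 (cv2) and the standard library are available. Lean on these libraries where they do the work, as an engineer would, in place of code of your own. Each camera call takes 0.05 s, during which the arm holds its last target. There are 200 camera calls.

## Task

Take the yellow probe thermometer out of the white drying block and stand it upright in the white cup at the end of the blue harvest tote, and let go of it. Then lift the tote by its handle off the scale, keeping it level with the mushrooms and the probe still in it, and finish while holding it still and level in the air, at least 8 cm clear of the scale; do not put it down. Leave the other things on the bench where they are.

Things in the scene. Friction and masses are not known exactly. Their poses are not given: they have to be found in the camera images.
- probe: Probe thermometer standing upright, 150 mm long, 50 g: smooth round yellow handle 22 mm in diameter from 45 to 150 mm above its foot (a black band near the top), below it a steel sheath 14 mm in diameter. Origin: centre of its foot; z runs up along it. It stands in any one of the block's three holes.
- tote: Loose blue lattice harvest tote on the scale, 200 mm (x) by 300 mm (y), walls 75 mm high, corner posts to 91 mm; 0.36 kg empty, 0.6 to 0.8 kg loaded, balanced near its middle. Origin: centre of its underside; z up. A stiff fixed handle arches across its middle: uprights at x = -104 and +104 mm, y = 0, with a level bar along x between them.
- handle (a point): Middle of the tote's handle bar, 200 mm above the tote's underside. The bar runs along the tote's x for 200 mm, is 18 mm wide (tote y, flat sides) and 24 mm high, centred here; its black strip is on top.
- cup (a point): Centre of the mouth of the white holder cup fixed inside the tote near its -y end, at (0, -115, 81) mm in the tote's frame. Cup inner diameter 36 mm, wall 4 mm, inner floor 73 mm below the mouth (8 mm above the tote's underside); the rim is plain. Axes as the tote's.
- scale: Fixed bench scale, dark grey platform 240 mm (x) by 280 mm (y), its top 45 mm above the bench; a low light-grey display pod (30 mm high) on its -x side. Origin: centre of its underside; the platform does not sink.
- block: Fixed white drying block, 60 mm (x) by 210 mm (y), 65 mm high. Three round holes 27 mm in diameter, 55 mm deep (floor 10 mm above the bench), on its y axis at -70, 0 and +70 mm. Holds the probe, a brush and a marker in any order. Origin: centre of its underside.
- brush: Bystander in the block: brush with wooden handle 22 mm in diameter and a black bristle head up to 26 mm wide, 152 mm tall. Origin: centre of its foot.
- marker: Bystander in the block: white marker with red cap, 22 mm in diameter, 140 mm tall. Origin: centre of its foot.
- sprayer: Bystander: white spray bottle with green head, 72 mm in diameter, 195 mm tall. Origin: centre of its underside.
- jar: Bystander: amber glass jar, 80 mm in diameter, 110 mm tall. Origin: centre of its underside.
- tape: Bystander: brown roll of tape lying flat, 100 mm in diameter, 48 mm high. Origin: centre of its underside.
- mushroom1: Cream lion's mane mushroom (rigid), about 70 mm across and 58 mm high, lying loose on the tote's floor. Origin: centre of its flat foot.
- mushroom2: Cream lion's mane mushroom (rigid), about 70 mm across and 58 mm high, lying loose on the tote's floor. Origin: centre of its flat foot.
- mushroom3: Cream lion's mane mushroom (rigid), about 70 mm across and 58 mm high, lying loose on the tote's floor. Origin: centre of its flat foot.
- mushroom4: Cream lion's mane mushroom (rigid), about 70 mm across and 58 mm high, lying loose on the tote's floor. Origin: centre of its flat foot.
There are look-alikes about, which are no part of the job. Leave any pink look-alike of the mushroom1 alone.

How it is judged:
On the way:
1. the probe stands in the tote's cup, let go, while the tote still stands on the scale (horizontal distance between probe and cup below 0.03 m and z of probe in the frame of tote between 0 and 0.025 m and angle between probe's own z axis and vertical below 0.4 rad and contact force between probe and the fingers below 0.1 N and z of tote in the frame of scale below 0.055 m and contact force between tote and scale above 1 N), for 0.3 s.
At the end, for the whole second after the job is handed in: The fingers alone hold the tote, its underside at least 75 mm above the platform, tilted under 8 degrees, still (3 cm/s, 0.15 rad/s), touching nothing else listed; the probe stands free in the cup within 23 degrees of upright, foot within 17 mm of its floor; all four mushrooms lie in the tote (z of tote in the frame of scale above 0.12 m and angle between tote's own z axis and vertical below 0.14 rad and linear speed of tote below 0.03 m/s and angular speed of tote below 0.15 rad/s and contact force between tote and the fingers above 3 N and contact force between tote and scale below 0.1 N and contact force between tote and block below 0.1 N and contact force between tote and sprayer below 0.1 N and contact force between tote and jar below 0.1 N and contact force between tote and tape below 0.1 N and horizontal distance between probe and cup below 0.03 m and z of probe in the frame of tote between 0 and 0.025 m and angle between probe's own z axis and vertical below 0.4 rad and contact force between probe and the fingers below 0.1 N and z of mushroom1 in the frame of tote between -0.005 and 0.06 m and x of mushroom1 in the frame of tote between -0.1 and 0.1 m and y of mushroom1 in the frame of tote between -0.15 and 0.15 m and z of mushroom2 in the frame of tote between -0.005 and 0.06 m and x of mushroom2 in the frame of tote between -0.1 and 0.1 m and y of mushroom2 in the frame of tote between -0.15 and 0.15 m and z of mushroom3 in the frame of tote between -0.005 and 0.06 m and x of mushroom3 in the frame of tote between -0.1 and 0.1 m and y of mushroom3 in the frame of tote between -0.15 and 0.15 m and z of mushroom4 in the frame of tote between -0.005 and 0.06 m and x of mushroom4 in the frame of tote between -0.1 and 0.1 m and y of mushroom4 in the frame of tote between -0.15 and 0.15 m); the arm keeps its last pose, push and grip.
It fails at once if the brush or the marker is moved more than 3 cm (distance of any of brush, marker from where it was at the start of the episode above 0.03 m).
It fails at once if the spray bottle, jar or tape roll is moved more than 3 cm (distance of any of sprayer, jar, tape from where it was at the start of the episode above 0.03 m).
It fails at once if the tote is tipped by more than 17 degrees (angle between tote's own z axis and vertical above 0.3 rad).
It also fails if it takes over 56 s, if anything falls off the work surface, if the arm or the gripper's body presses on something with over 40 N, if the wrist force passes 120 N, or if a joint passes its speed limit or range.

## Working session

There is one attempt and no reset: what is moved stays moved. The work goes in short steps, Python scripts to look and compute and a tool call to move; the robot and the scene stay as the last step left them, time stands still between calls to the robot, and variables do not carry over. Pictures are saved under pics/ and viewed, at most 10 in all, crops included, and the job is handed in when it is done.

Besides the shell and the picture viewer there is one more tool, called after ">>>" by a JSON object that holds its "name" and its "arguments", one argument or row to a line. move_arm: Moves the arm, as the interface text tells. Its arguments: {"type":"object","properties":{"targets":{"type":"array","items":{"type":"array","items":{"type":"number"}}},"newtons":{"type":"number"}},"required":["targets"]}

```bash
ls; mkdir -p pics; cat > h.py <<'E'
import numpy as np, cv2
from rig import env
def grab(n):
    f=env.grab_frame(n); return f
def world(f,u,v,d=None):
    # per-pixel depth back-projection
    K=np.array(f["camera_matrix"]);k1=float(f["k1"])
    u=np.atleast_1d(np.asarray(u,float));v=np.atleast_1d(np.asarray(v,float))
    p=cv2.undistortPoints(np.stack([u,v],1)[:,None],K,np.array([k1,0,0,0.]))[:,0]
    r=np.stack([p[:,0],-p[:,1],-np.ones(len(u))],1)
    if d is None: d=f["depth"][v.round().astype(int),u.round().astype(int)]
    return r@np.array(f["orientation"]).T, np.array(f["eye"]), np.atleast_1d(d)
def pts(f,u,v):
    r,e,d=world(f,u,v); return e+r*d[:,None]
def onplane(f,u,v,z):
    r,e,_=world(f,u,v,1.); return e+r*((z-e[2])/r[:,2])[:,None]
def cloud(f):
    vv,uu=np.mgrid[:384,:512]; P=pts(f,uu.ravel(),vv.ravel()).reshape(384,512,3); P[f["depth"]==0]=np.nan; return P
E
python3 - <<'E'
from h import *
for n in("scene","top"):
    f=grab(n); np.savez(f"pics/{n}0.npz",**f); cv2.imwrite(f"pics/{n}0.png",cv2.resize(f["frame"][...,::-1],(768,576)))
    print(n,f["eye"],f["k1"],f["camera_matrix"][0],(f["depth"]==0).mean())
o=env.observe();print(o["eef_pos"],o["orientation"],o["gripper_width"])
E
```

```text
pics
scene [ 1.01289126 -0.54338261  0.87457897] 0.03310397863896986 [378.47460308   0.         253.26503124] 0.003941853841145833
top [0.34728499 0.06882544 1.532765  ] -0.14200383901995514 [439.6448398    0.         251.96550808] 0.003992716471354167
[0.15346737 0.65670622 0.23003939] [[-9.73719740e-01  2.27748027e-01 -8.39690624e-04]
 [ 2.27749302e-01  9.73717663e-01 -2.04157842e-03]
 [ 3.52656135e-04 -2.17916416e-03 -9.99997563e-01]] 0.08534583964449714
```

View pics/scene0.png

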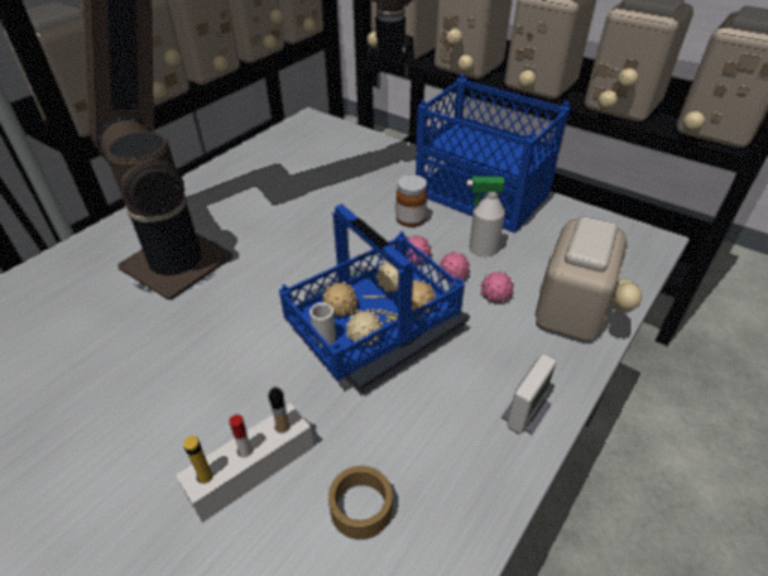

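View pics/top0.png

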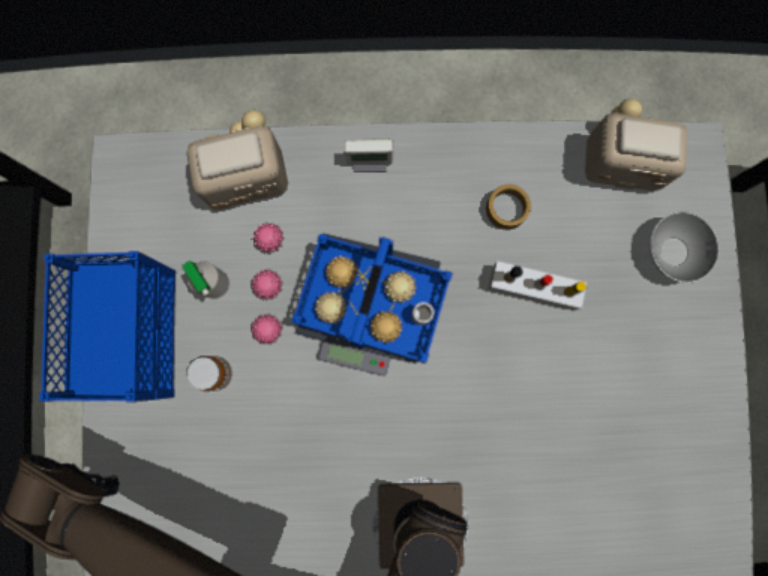

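The top view (768x576 zoom) shows the tote at (375,300), with its bar running from (385,243) to (355,340) and its cup at (423,313). The block holds the brush at (515,272), the marker at (546,281) and the yellow probe at (577,287).

Things that could be mistaken for the targets:
- **Probe:** the marker with the red cap, scene (240,430), and the brush, scene (280,408). The yellow one with a black band is the probe, scene (198,458).
- **Tote:** the larger blue crate, top (110,325), which has no handle. I choose the tote on the scale.
- **Cup:** the grey bowl at top (683,248). I choose the cup inside the tote.

Next I'll measure these and check the choice in a close crop.

```bash
cat > m.py <<'E'
from h import *
def box(f,P,hsvlo,hsvhi,lo,hi):
    h=cv2.cvtColor(f["frame"],cv2.COLOR_RGB2HSV)
    m=cv2.inRange(h,np.array(hsvlo),np.array(hsvhi))>0
    return m&(np.nan_to_num(P,nan=-9)>np.array(lo)).all(2)&(np.nan_to_num(P,nan=-9)<np.array(hi)).all(2)
def L(n): 
    d=np.load(n); return {k:d[k] for k in d}
def rect(X):
    r=cv2.minAreaRect(X[:,:2].astype(np.float32)*1000); return [np.round(a,1) for a in r]
E
python3 - <<'E'
from m import *
for n in("top","scene"):
    f=L(f"pics/{n}0.npz");P=cloud(f)
    # rough positions by clicked pixels
    for nm,u,v in [("cup",423,313),("bar",370,292),("probe",579,286),("marker",547,280),("brush",516,272),("barA",385,245),("barB",356,338)] if n=="top" else [("probe",193,443),("cuprim",322,312),("barmid",372,235),("marker",238,422)]:
        print(n,nm,pts(f,u/1.5,v/1.5).round(3))
    y=box(f,P,[15,110,50],[35,255,255],[.2,-.6,.07],[1,0.2,.2]); Y=P[y]; v,u=np.where(y)
    print(n,"yellow",y.sum(),Y.min(0).round(3),Y.max(0).round(3),np.median(Y,0).round(3),u.min(),u.max(),v.min(),v.max())
    w=box(f,P,[0,0,90],[180,70,255],[.3,-.6,.055],[.8,-.0,.072]); print("blocktop",w.sum(),rect(P[w]),np.median(P[w][:,2]))
    b=box(f,P,[0,0,0],[180,255,255],[.3,-.3,.235],[.9,.5,.275]); 
    # mind arm
    print("bar",b.sum(),rect(P[b]),np.median(P[b],0))
    bl=box(f,P,[100,120,30],[130,255,255],[.3,-.2,.1],[.9,.35,.15]); print("rim",bl.sum(),rect(P[bl]),np.median(P[bl],0))
f=L("pics/scene0.npz");cv2.imwrite("pics/crop.png",cv2.resize(f["frame"][190:350,100:300,::-1],(800,640))[:600])
E
```

```text
top cup [[ 0.478 -0.017  0.056]]
top bar [[0.504 0.097 0.257]]
top probe [[ 0.519 -0.346  0.156]]
top marker [[ 0.534 -0.279  0.148]]
top brush [[ 0.55  -0.21   0.164]]
top barA [[0.596 0.065 0.256]]
top barB [[0.415 0.126 0.251]]
top yellow 603 [ 0.417 -0.355  0.07 ] [0.601 0.195 0.165] [0.517 0.09  0.101] 218 389 172 227
blocktop 868 [array([ 539. , -302.3]), array([165. , 658.8]), np.float64(16.6)] 0.06438098500907707
bar 493 [array([508.3,  97.8]), array([ 28.1, 215.6]), np.float64(72.1)] [0.50575825 0.0987028  0.25545673]
rim 644 [array([507.7,  96.8]), array([300.7, 215.3]), np.float64(72.3)] [0.53202593 0.10103704 0.11932021]
scene probe [[ 0.527 -0.347  0.157]]
scene cuprim [[0.468 0.    0.104]]
scene barmid [[0.524 0.09  0.257]]
scene marker [[ 0.55  -0.282  0.151]]
scene yellow 290 [ 0.435 -0.359  0.07 ] [0.607 0.173 0.161] [ 0.531 -0.349  0.111] 123 288 189 319
blocktop 1546 [array([ 511.4, -186.2]), array([161.3, 405.5]), np.float64(17.3)] 0.06393049673176288
bar 639 [array([515.2,  96.5]), array([ 28.8, 215.4]), np.float64(72.1)] [0.52925518 0.08912418 0.25493737]
rim 1232 [array([516.2,  95.4]), array([302.3, 213.4]), np.float64(71.7)] [0.55976501 0.06851114 0.1170037 ]
```

View pics/crop.png

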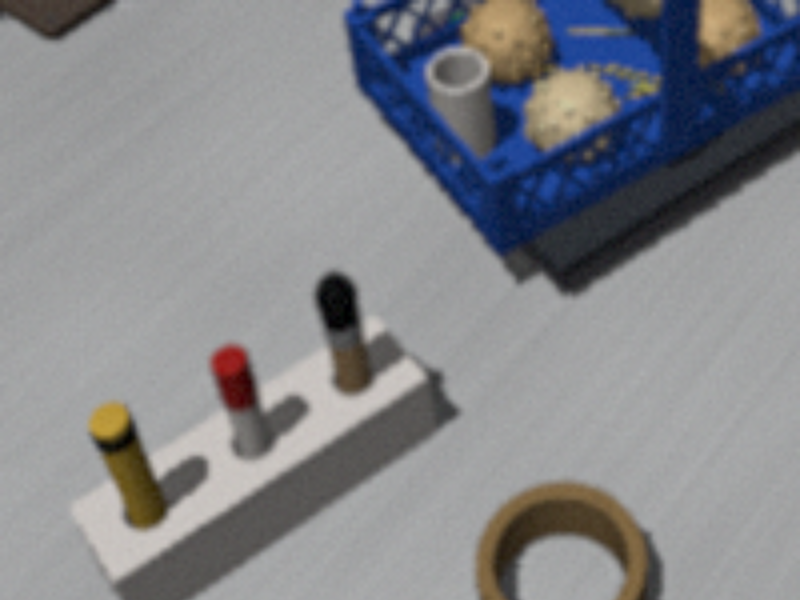

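The crop shows the yellow handle with its black band at (125,460), so that is the probe; the marker is at (240,400) and the brush at (345,330). The two cameras differ by about 8 mm in x, so I'll check them against the gripper while it is near the probe. First I'll lift and turn.

>>> {"name": "move_arm", "arguments": {
  "targets": [
    [0,0,-11,0,0,8.1,100],
    [0,0,-11,0,0,8.1,100],
    [0,0,-11,0,0,8.1,100],
    [0,0,-11,0,0,8.1,100],
    [0,0,-11,0,0,8.1,100],
    [0,0,-11,0,0,8.1,100],
    [0,0,-11,0,0,8.1,100],
    [0,0,-11,0,0,8.1,100],
    [0,0,-11,0,0,8.1,100],
    [0,0,-11,0,0,8.1,100],
    [0,0,-11,0,0,8.1,100]
  ]
}}

```text
t: 1.2
eef_pos: [0.1536, 0.657, 0.3519]
orientation: [[0.218, 0.976, -0.001], [0.976, -0.218, -0.001], [-0.001, -0.0, -1.0]]
contact_force: [0.0, -0.5, 0.4]
gripper_width: 0.0852
grasp_force: 0.0
```

>>> {"name": "move_arm", "arguments": {
  "targets": [
    [-24,42,0,0,0,0,100],
    [-24,42,0,0,0,0,100],
    [-24,42,0,0,0,0,100],
    [-24,42,0,0,0,0,100],
    [-24,42,0,0,0,0,100],
    [-24,42,0,0,0,0,100],
    [-24,42,0,0,0,0,100],
    [-24,42,0,0,0,0,100],
    [-24,42,0,0,0,0,100],
    [-24,42,0,0,0,0,100],
    [-24,42,0,0,0,0,100],
    [-24,42,0,0,0,0,100],
    [-24,42,0,0,0,0,100],
    [-24,42,0,0,0,0,100]
  ]
}}

```text
t: 2.6
eef_pos: [0.6579, 0.2024, 0.3516]
orientation: [[0.213, 0.977, -0.001], [0.977, -0.213, 0.0], [-0.0, -0.001, -1.0]]
contact_force: [0.0, 0.6, 0.7]
gripper_width: 0.0853
grasp_force: 0.0
```

>>> {"name": "move_arm", "arguments": {
  "targets": [
    [-47,-1,0,0,0,0,100],
    [-47,-1,0,0,0,0,100],
    [-47,-1,0,0,0,0,100],
    [-47,-1,0,0,0,0,100],
    [-47,-1,0,0,0,0,100],
    [-47,-1,0,0,0,0,100],
    [-47,-1,0,0,0,0,100],
    [-47,-1,0,0,0,0,100],
    [-47,-1,0,0,0,0,100],
    [-47,-1,0,0,0,0,100],
    [-47,-1,0,0,0,0,100],
    [-47,-1,0,0,0,0,100],
    [0,0,0,0,0,0,100]
  ]
}}

```text
t: 3.9
eef_pos: [0.5231, -0.3495, 0.3507]
orientation: [[0.219, 0.976, -0.003], [0.976, -0.219, -0.0], [-0.001, -0.002, -1.0]]
contact_force: [-0.3, -0.1, -0.0]
gripper_width: 0.0853
grasp_force: 0.0
```

```bash
python3 - <<'E'
from m import *
for n in("top","scene"):
    f=grab(n);np.savez(f"pics/{n}1.npz",**f); P=cloud(f)
    g=box(f,P,[0,0,0],[180,255,255],[.4,-.5,.335],[.65,-.2,.40]); X=P[g]
    print(n,g.sum(),X.min(0).round(3) if len(X) else 0,X.max(0).round(3),X.mean(0).round(4))
    if n=="scene":
        for a in np.arange(.34,.42,.01):
            Y=P[box(f,P,[0,0,0],[180,255,255],[.4,-.5,a],[.65,-.2,a+.01])]; print(round(a,2),len(Y),Y.min(0).round(3),Y.max(0).round(3))
        v,u=np.where(g); c=f["frame"][max(0,v.min()-60):v.max()+110,max(u.min()-50,0):u.max()+60,::-1]; cv2.imwrite("pics/grip.png",cv2.resize(c,None,fx=3,fy=3)); print(c.shape,u.min(),u.max(),v.min(),v.max())
    # bench plane height at several spots
    B=P[(abs(P[...,2])<.03)&(P[...,0]>.3)&(P[...,0]<.9)]; A=np.c_[B[:,:2],np.ones(len(B))]; print("bench",np.linalg.lstsq(A,B[:,2],rcond=None)[0].round(4), np.median(B[:,2]).round(4))
E
```

```text
top 11 [ 0.566 -0.355  0.366] [ 0.578 -0.348  0.392] [ 0.5705 -0.3502  0.381 ]
bench [-0.003  -0.0003  0.0013] -0.0009
scene 168 [ 0.479 -0.369  0.362] [ 0.583 -0.335  0.396] [ 0.5634 -0.358   0.379 ]Traceback (most recent call last):
  File "<stdin>", line 8, in <module>
    return umr_minimum(a, axis, None, out, keepdims, initial, where)
ValueError: zero-size array to reduction operation minimum which has no identity
```

```bash
python3 - <<'E'
from m import *
o=env.observe();R=np.array(o["orientation"]);p=np.array(o["eef_pos"])
for n in("top","scene"):
    f=L(f"pics/{n}1.npz") if n=="top" else grab(n); P=cloud(f); np.savez(f"pics/{n}1.npz",**f)
    B=P[(abs(P[...,2])<.012)&(P[...,0]>.3)&(P[...,0]<.8)&(P[...,1]<.6)&(P[...,1]>-.6)]; A=np.c_[B[:,:2]-[.5,0],np.ones(len(B))]; print(n,"bench",np.linalg.lstsq(A,B[:,2],rcond=None)[0].round(4))
    T=(P-p)@R
    for lo,hi in((-.05,-.03),(-.03,-.01),(-.01,.01),(-.09,-.06),(-.15,-.1)):
        g=(abs(T[...,0])<.06)&(abs(T[...,1])<.08)&(T[...,2]>lo)&(T[...,2]<hi); X=T[g]
        if len(X)>5: print("tool z",lo,hi,len(X),(np.percentile(X[:,:2],[3,50,97],axis=0)*1000).round(0).tolist())
    g=(np.abs(T)<[.06,.08,.1]).all(2); v,u=np.where(g)
    if n=="scene": cv2.imwrite("pics/grip.png",cv2.resize(f["frame"][max(0,v.min()-20):v.max()+100,max(u.min()-50,0):u.max()+60,::-1],None,fx=3,fy=3)[:600,:800])
    f0=L(f"pics/{n}0.npz");P0=cloud(f0)
    y=box(f0,P0,[15,110,50],[35,255,255],[.45,-.42,.15],[.6,-.3,.18]);v,u=np.where(y);print("probe top",y.sum(),P0[y].mean(0).round(4),onplane(f0,u.mean(),v.mean(),.16).round(4))
    y=box(f0,P0,[0,150,50],[8,255,255],[.45,-.42,.13],[.6,-.2,.18])|box(f0,P0,[172,150,50],[180,255,255],[.45,-.42,.13],[.6,-.2,.18]);print("marker",y.sum(),P0[y].mean(0).round(4))
    b=box(f0,P0,[0,0,70],[180,90,255],[.42,-.43,.058],[.66,-.1,.071]); print("block",b.sum(),rect(P0[b]))
    c=box(f0,P0,[0,0,60],[180,80,255],[.43,-.06,.118],[.52,.04,.135]); print("cup",c.sum(),rect(P0[c]),P0[c].mean(0).round(4))
E
```

```text
top bench [-0.0012 -0.0006 -0.0009]
tool z -0.05 -0.03 6 [[2.0, 42.0], [6.0, 45.0], [6.0, 53.0]]
tool z -0.09 -0.06 19 [[4.0, 48.0], [5.0, 64.0], [8.0, 70.0]]
probe top 32 [ 0.5183 -0.3462  0.1584] [[ 0.5181 -0.3457  0.16  ]]
marker 29 [ 0.5349 -0.2773  0.1492]
block 778 [array([ 536. , -280.3]), array([211.9,  62.1]), np.float64(75.1)]
cup 54 [array([472.2, -11.1]), array([41. , 41.6]), np.float64(43.9)] [ 0.4724 -0.0125  0.125 ]
scene bench [ 0.0005  0.0005 -0.0004]
tool z -0.05 -0.03 82 [[-11.0, -43.0], [-3.0, 57.0], [9.0, 59.0]]
tool z -0.03 -0.01 93 [[-11.0, -43.0], [-5.0, 51.0], [10.0, 58.0]]
tool z -0.09 -0.06 364 [[-16.0, -17.0], [-7.0, 71.0], [11.0, 75.0]]
tool z -0.15 -0.1 1125 [[-35.0, 12.0], [-4.0, 37.0], [27.0, 70.0]]
probe top 77 [ 0.5251 -0.3488  0.1579] [[ 0.5266 -0.3494  0.16  ]]
marker 77 [ 0.545  -0.283   0.1448]
block 1671 [array([ 541. , -279.3]), array([211.1,  64.7]), np.float64(74.6)]
cup 96 [array([483.2, -26.8]), array([42.7, 71.5]), np.float64(17.2)] [ 0.4801 -0.0134  0.1231]
```

View pics/grip.png

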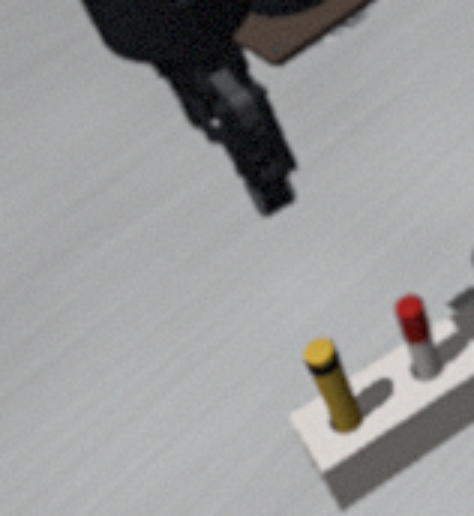

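The fingers as measured in the scene view agree with the kinematics to about 1 mm, so I trust that camera; the top view reads about 5 mm low in x. The picture shows the fingers at (275,190), above and behind the probe top at (320,350). The probe is at about (0.523, -0.348), which is under the TCP, so I'll go down and grip.

>>> {"name": "move_arm", "arguments": {
  "targets": [
    [1.5,0,40,0,0,0,100],
    [0,0,40,0,0,0,100],
    [0,0,40,0,0,0,100],
    [0,0,35,0,0,0,100],
    [0,0,30,0,0,0,100],
    [0,0,25,0,0,0,100],
    [0,0,20,0,0,0,100],
    [0,0,15,0,0,0,100],
    [0,0,0,0,0,0,100],
    [0,0,0,0,0,0,0],
    [0,0,0,0,0,0,0],
    [0,0,0,0,0,0,0],
    [0,0,0,0,0,0,0],
    [0,0,0,0,0,0,0],
    [0,0,0,0,0,0,0],
    [0,0,0,0,0,0,0],
    [0,0,0,0,0,0,0],
    [0,0,0,0,0,0,0],
    [0,0,0,0,0,0,0]
  ],
  "newtons": 40
}}

```text
t: 5.95
eef_pos: [0.5258, -0.3435, 0.1083]
orientation: [[0.212, 0.977, 0.0], [0.977, -0.212, -0.001], [-0.001, 0.0, -1.0]]
contact_force: [-1.2, 0.6, 5.2]
gripper_width: 0.0211
grasp_force: 39.3
```

>>> {"name": "move_arm", "arguments": {
  "targets": [
    [0,0,-10,0,0,0,0],
    [0,0,-15,0,0,0,0],
    [0,0,-20,0,0,0,0],
    [0,0,-25,0,0,0,0],
    [0,0,-25,0,0,0,0],
    [0,0,-25,0,0,0,0],
    [0,0,-25,0,0,0,0],
    [0,0,-20,0,0,0,0],
    [0,0,-15,0,0,0,0],
    [0,0,0,0,0,0,0],
    [0,0,0,0,0,0,0]
  ]
}}

```text
t: 7.05
eef_pos: [0.5255, -0.343, 0.2871]
orientation: [[0.213, 0.977, -0.0], [0.977, -0.213, 0.0], [0.0, -0.0, -1.0]]
contact_force: [-0.3, 0.2, -0.8]
gripper_width: 0.0207
grasp_force: 38.9
```

```bash
cat > look.py <<'E'
from m import *
o=env.observe();R=np.array(o["orientation"]);p=np.array(o["eef_pos"]);print(p.round(4),o["gripper_width"],np.round(o["q"],3))
f=grab("scene");P=cloud(f);T=(P-p)@R*1000
y=box(f,P,[15,100,40],[38,255,255],p-[.06,.06,.13],p+[.06,.06,.08])
for a in range(-60,80,20):
    g=y&(T[...,2]>a)&(T[...,2]<a+20)
    if g.sum()>5: print(a,g.sum(),T[g].mean(0).round(1),T[g].min(0).round(0),T[g].max(0).round(0))
g=(abs(T[...,0])<30)&(abs(T[...,1])<30)&(T[...,2]>20)&(T[...,2]<130); 
for a in range(20,125,15):
    h=g&(T[...,2]>a)&(T[...,2]<a+15)
    if h.sum()>3: print("any",a,h.sum(),T[h].mean(0).round(1))
c=onplane(f,0,0,0)
v,u=np.where((np.abs(T)<[60,60,130]).all(2)); cv2.imwrite("pics/held.png",cv2.resize(f["frame"][max(0,v.min()-10):v.max()+40,max(u.min()-40,0):u.max()+40,::-1],None,fx=3,fy=3)[:600,:800])
E
python3 look.py
```

```text
[ 0.5255 -0.343   0.2871] 0.02074161742579939 [-0.74   0.146  1.64   0.     1.356 -0.526]
-40 15 [-12.9   9.8 -27.4] [-15.   6. -40.] [-11.  21. -21.]
-20 23 [-12.2  10.2 -10. ] [-15.   5. -19.] [-2. 24. -0.]
0 44 [-8.2  9.9 12. ] [-15.   4.   1.] [ 2. 18. 20.]
20 67 [-6.9 10.  29.5] [-15.   3.  20.] [ 3. 13. 40.]
40 32 [-7.1  9.8 45.7] [-15.   5.  40.] [ 1. 13. 52.]
any 20 54 [-6.4  9.6 27. ]
any 35 54 [-6.7  8.8 41.9]
any 50 25 [-6.2  7.6 57. ]
any 65 30 [-6.5  5.6 71.9]
any 80 32 [-6.1  5.5 87.4]
any 95 7 [-4.7  4.9 97.3]
```

View pics/held.png

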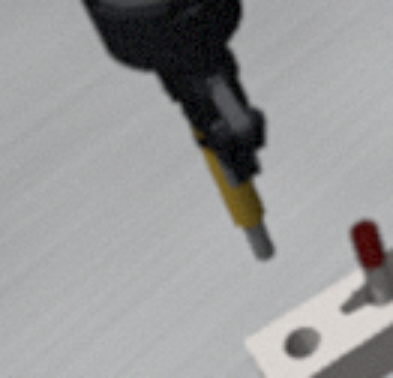

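The picture shows the probe hanging vertical in the fingers, with its steel foot at (265,250), clear of the block. Its axis sits 5 mm off in tool x. Next I carry it over the cup, which is at about (0.479, -0.0135).

>>> {"name": "move_arm", "arguments": {
  "targets": [
    [20,-7,-5,0,0,0,0],
    [37,-14,0,0,0,0,0],
    [40,-14.5,0,0,0,0,0],
    [40,-14.5,0,0,0,0,0],
    [40,-14.5,0,0,0,0,0],
    [40,-14.5,0,0,0,0,0],
    [40,-14.5,0,0,0,0,0],
    [40,-14.5,0,0,0,0,0],
    [20,-8,0,0,0,0,0],
    [0,0,0,0,0,0,0],
    [0,0,0,0,0,0,0]
  ]
}}

```text
t: 8.2
eef_pos: [0.4793, -0.0086, 0.2911]
orientation: [[0.211, 0.977, -0.002], [0.977, -0.211, -0.0], [-0.001, -0.002, -1.0]]
contact_force: [0.7, 0.5, -0.6]
gripper_width: 0.021
grasp_force: 38.9
```

```bash
sed -i 's/held.png/held2.png/' look.py; cat >> look.py <<'E'
for n,f in(("scene",f),("top",grab("top"))):
    P=cloud(f)
    c=box(f,P,[0,0,50],[180,80,255],[.43,-.07,.117],[.54,.05,.135]); print(n,"cup",c.sum(),rect(P[c]),P[c].mean(0).round(4))
    bl=box(f,P,[100,120,30],[130,255,255],[.35,-.12,.1],[.7,.30,.15]); print("rim",bl.sum(),rect(P[bl]))
E
python3 look.py
```

```text
[ 0.4793 -0.0086  0.2911] 0.021023707418771652 [-2.300e-01 -2.000e-01  1.971e+00 -1.000e-03  1.372e+00 -1.700e-02]
-60 35 [-11.2   3.1 -48.7] [-15. -10. -53.] [ -6.  16. -42.]
-40 24 [-12.9   4.2 -28. ] [-15. -14. -40.] [ -8.  11. -21.]
-20 30 [-12.9   3.8  -9.1] [-16.  -9. -20.] [-10.  11.  -1.]
0 43 [-10.4   7.6  11. ] [-16.  -4.   0.] [ 0. 15. 20.]
20 47 [-9.4  8.  29.7] [-16.  -2.  20.] [-0. 14. 40.]
40 27 [-9.5  7.7 46.9] [-16.  -0.  40.] [-2. 14. 59.]
any 20 40 [-8.2  8.  28. ]
any 35 34 [-8.3  8.1 41.8]
any 50 22 [-7.7  6.  57.2]
any 65 22 [-7.4  5.  73.1]
any 80 22 [-5.9  4.6 87.6]
any 95 4 [-6.7  4.6 96. ]
scene cup 107 [array([486. , -27.7]), array([42. , 80.5]), np.float64(21.5)] [ 0.4805 -0.0143  0.1227]
rim 1234 [array([514.7,  96.7]), array([303.4, 217.8]), np.float64(72.1)]
top cup 10 [array([467.7,   7. ]), array([19.4,  4.8]), np.float64(9.5)] [0.4682 0.0072 0.1259]
rim 396 [array([507.7,  98. ]), array([299.1, 214.7]), np.float64(71.8)]
```

View pics/held2.png

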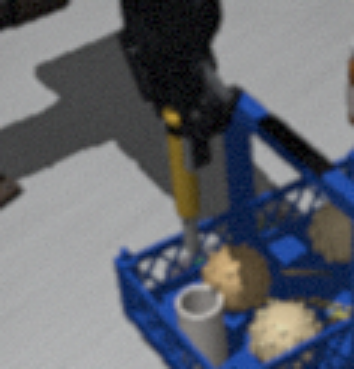

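The picture shows the probe foot at (188,258), upright above the cup mouth at (200,298). The probe axis is at (0.4785, -0.0127), 1 mm from the cup centre, so I lower it.

>>> {"name": "move_arm", "arguments": {
  "targets": [
    [0,0,15,0,0,0,0],
    [0,0,20,0,0,0,0],
    [0,0,15,0,0,0,0],
    [0,0,10,0,0,0,0],
    [0,0,10,0,0,0,0],
    [0,0,10,0,0,0,0],
    [0,0,10,0,0,0,0],
    [0,0,10,0,0,0,0],
    [0,0,10,0,0,0,0],
    [0,0,10,0,0,0,0],
    [0,0,5,0,0,0,0],
    [0,0,5,0,0,0,0],
    [0,0,4,0,0,0,0],
    [0,0,0,0,0,0,0],
    [0,0,0,0,0,0,0]
  ]
}}

```text
t: 9.8
eef_pos: [0.4799, -0.0087, 0.1586]
orientation: [[0.212, 0.977, 0.0], [0.977, -0.212, -0.0], [-0.0, 0.0, -1.0]]
contact_force: [-0.3, -0.9, 0.3]
gripper_width: 0.0211
grasp_force: 38.9
```

>>> {"name": "move_arm", "arguments": {
  "targets": [
    [0,0,3,0,0,0,0],
    [0,0,2,0,0,0,0],
    [0,0,0,0,0,0,0],
    [0,0,0,0,0,0,40],
    [0,0,0,0,0,0,60],
    [0,0,0,0,0,0,80],
    [0,0,0,0,0,0,100],
    [0,0,0,0,0,0,100],
    [0,0,0,0,0,0,100],
    [0,0,0,0,0,0,100],
    [0,0,0,0,0,0,100],
    [0,0,0,0,0,0,100]
  ]
}}

```text
t: 11.0
eef_pos: [0.4796, -0.0087, 0.1533]
orientation: [[0.212, 0.977, -0.0], [0.977, -0.212, 0.0], [0.0, -0.0, -1.0]]
contact_force: [0.4, 0.1, -0.4]
gripper_width: 0.0848
grasp_force: 0.0
```

>>> {"name": "move_arm", "arguments": {
  "targets": [
    [0,0,-10,0,0,0,100],
    [0,0,-20,0,0,0,100],
    [0,0,-40,0,0,0,100],
    [0,0,-40,0,0,0,100],
    [0,0,-40,0,0,0,100],
    [0,0,-40,0,0,0,100],
    [0,0,-20,0,0,0,100],
    [0,0,0,0,0,0,100]
  ]
}}

```text
t: 11.8
eef_pos: [0.481, -0.009, 0.3686]
orientation: [[0.212, 0.977, 0.009], [0.977, -0.212, -0.002], [-0.0, 0.009, -1.0]]
contact_force: [0.7, -0.5, -0.4]
gripper_width: 0.0851
grasp_force: 0.0
```

```bash
cat > look3.py <<'E'
from m import *
import sys
f=grab("scene");P=cloud(f);o=env.observe();print(np.round(o["eef_pos"],4),np.round(o["q"],3))
y=box(f,P,[18,130,40],[35,255,255],[.43,-.07,.14],[.54,.04,.23]);T=P[y]; print("yellow",y.sum(),T.min(0).round(3),T.max(0).round(3))
for a in(.14,.16,.18): 
    X=T[(T[:,2]>a)&(T[:,2]<a+.02)]; print(a,len(X),X.mean(0).round(4))
b=box(f,P,[0,0,0],[180,255,255],[.38,.0,.245],[.66,.2,.265]); print("bar",b.sum(),rect(P[b]))
bl=box(f,P,[100,120,30],[130,255,255],[.35,-.12,.1],[.7,.30,.15]); print("rim",bl.sum(),rect(P[bl]))
cv2.imwrite(sys.argv[1],cv2.resize(f["frame"][100:300,130:350,::-1],None,fx=2.7,fy=2.7))
E
python3 look3.py pics/p5.png
```

```text
[ 0.4802 -0.0088  0.3654] [-0.23  -0.231  1.865 -0.     1.503 -0.016]
yellow 130 [ 0.474 -0.024  0.14 ] [ 0.495 -0.003  0.205]
0.14 33 [ 0.4879 -0.0194  0.1496]
0.16 38 [ 0.4884 -0.019   0.1695]
0.18 22 [ 0.4889 -0.0191  0.1912]
bar 484 [array([514.3,  94.3]), array([ 28.1, 216.1]), np.float64(73.5)]
rim 1255 [array([515.3,  95.7]), array([301.4, 216.2]), np.float64(71.8)]
```

View pics/p5.png

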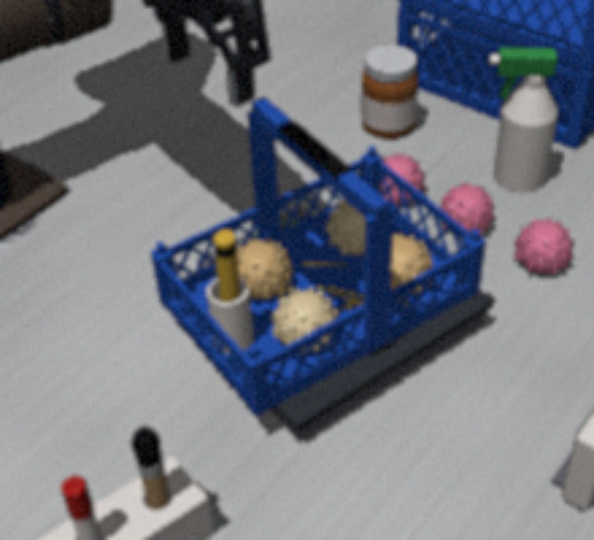

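The picture shows the probe upright in the cup at (228,265), let go, with the tote still on the scale and the handle bar at (320,155). The top of the probe is at z = 0.205, as expected. Next I turn the gripper across the bar, which is centred at about (0.5145, 0.0955) with the tote yawed -18°.

>>> {"name": "move_arm", "arguments": {
  "targets": [
    [0,0,0,0,0,-8.4,100],
    [0,0,0,0,0,-8.4,100],
    [0,0,0,0,0,-8.4,100],
    [0,0,0,0,0,-8.4,100],
    [0,0,0,0,0,-8.4,100],
    [0,0,0,0,0,-8.4,100],
    [0,0,0,0,0,-8.4,100],
    [0,0,0,0,0,-8.4,100],
    [0,0,0,0,0,-8.4,100],
    [0,0,0,0,0,-8.4,100],
    [0,25,0,0,0,0,100],
    [0,35,0,0,0,0,100],
    [0,30,0,0,0,0,100],
    [0,20,0,0,0,0,100],
    [0,0,0,0,0,0,100],
    [0,0,0,0,0,0,100],
    [0,0,0,0,0,0,100]
  ]
}}

```text
t: 13.55
eef_pos: [0.5136, 0.095, 0.3622]
orientation: [[-0.949, 0.314, -0.002], [0.314, 0.949, -0.0], [0.002, -0.001, -1.0]]
contact_force: [-0.3, 0.0, -0.0]
gripper_width: 0.0855
grasp_force: 0.0
```

```bash
python3 - <<'E'
from m import *
o=env.observe();p=np.array(o["eef_pos"]);R=np.array(o["orientation"]);print(np.round(o["q"],3))
C=np.array([.5145,.0955,.245]);d=(C-p)@R*1000;print("to bar centre in tool",d.round(1),"yaw y",np.degrees(np.arctan2(R[1,1],R[0,1])))
f=grab("scene");P=cloud(f);b=box(f,P,[0,0,0],[180,255,255],[.38,.0,.25],[.66,.2,.262])
T=(P[b]-p)@R*1000;print(b.sum(),np.percentile(T,[1,50,99],axis=0).round(1)); 
E
```

```text
[-0.011 -0.126  1.78  -0.     1.489 -1.262]
to bar centre in tool [ -0.9   0.8 117.2] yaw y 71.69308327088176
407 [[-1.067e+02 -7.900e+00  1.032e+02]
 [-1.390e+01  1.000e-01  1.060e+02]
 [ 1.036e+02  1.180e+01  1.114e+02]]
```

>>> {"name": "move_arm", "arguments": {
  "targets": [
    [0,0,20,0,0,0,100],
    [0,0,30,0,0,0,100],
    [0,0,30,0,0,0,100],
    [0,0,25,0,0,0,100],
    [0,0,20,0,0,0,100],
    [0,0,14,0,0,0,100],
    [0,0,0,0,0,0,100],
    [0,0,0,0,0,0,50],
    [0,0,0,0,0,0,30],
    [0,0,0,0,0,0,0],
    [0,0,0,0,0,0,0],
    [0,0,0,0,0,0,0],
    [0,0,0,0,0,0,0],
    [0,0,0,0,0,0,0],
    [0,0,0,0,0,0,0],
    [0,0,0,0,0,0,0],
    [0,0,0,0,0,0,0],
    [0,0,0,0,0,0,0]
  ],
  "newtons": 100
}}

```text
t: 15.4
eef_pos: [0.5149, 0.0962, 0.2251]
orientation: [[-0.95, 0.313, 0.003], [0.313, 0.95, 0.001], [-0.002, 0.002, -1.0]]
contact_force: [3.2, 3.4, 2.4]
gripper_width: 0.0165
grasp_force: 98.1
```

>>> {"name": "move_arm", "arguments": {
  "targets": [
    [0,0,-3,0,0,0,0],
    [0,0,-5,0,0,0,0],
    [0,0,-7,0,0,0,0],
    [0,0,-9,0,0,0,0],
    [0,0,-10,0,0,0,0],
    [0,0,-10,0,0,0,0],
    [0,0,-10,0,0,0,0],
    [0,0,-10,0,0,0,0],
    [0,0,-10,0,0,0,0],
    [0,0,-10,0,0,0,0],
    [0,0,-10,0,0,0,0],
    [0,0,-10,0,0,0,0],
    [0,0,-8,0,0,0,0],
    [0,0,-6,0,0,0,0],
    [0,0,-4,0,0,0,0],
    [0,0,-2,0,0,0,0],
    [0,0,0,0,0,0,0],
    [0,0,0,0,0,0,0],
    [0,0,0,0,0,0,0],
    [0,0,0,0,0,0,0]
  ]
}}

```text
t: 17.4
eef_pos: [0.514, 0.0957, 0.3479]
orientation: [[-0.95, 0.313, -0.001], [0.313, 0.95, -0.0], [0.001, -0.0, -1.0]]
contact_force: [-0.4, 0.7, -6.3]
gripper_width: 0.0167
grasp_force: 97.6
```

```bash
python3 - <<'E'
from m import *
o=env.observe();print(np.round(o["eef_pos"],4),np.round(o["contact_force"],1),np.round(o["moment"],2),o["gripper_width"],np.abs(o["dq"]).max().round(4))
f=grab("scene");P=cloud(f)
bl=box(f,P,[100,120,30],[130,255,255],[.35,-.12,.2],[.7,.30,.3]); X=P[bl]; X=X[X[:,2]<.28]; print("rim pts",len(X),rect(X))
c=np.array([.515,.096]);a=np.radians(-18);M=np.array([[np.cos(a),-np.sin(a)],[np.sin(a),np.cos(a)]])
t=(P[...,:2]-c)@M
for n,m in(("+x rim",(abs(t[...,0]-.1)<.012)),("-x rim",abs(t[...,0]+.1)<.012),("+y rim",abs(t[...,1]-.15)<.012),("-y rim",abs(t[...,1]+.15)<.012)):
    g=m&(abs(t[...,0])<.075 if "y" in n else abs(t[...,1])<.12)&(P[...,2]>.2)&(P[...,2]<.3); 
    if "x" in n: g&=abs(t[...,1])>.03
    Z=P[g][:,2]; print(n,len(Z),np.percentile(Z,[90,97]).round(4))
T=P[box(f,P,[18,130,40],[35,255,255],[.43,-.07,.255],[.54,.04,.36])]
print("probe",len(T),T.min(0).round(3),T.max(0).round(3))
cv2.imwrite("pics/end.png",cv2.resize(f["frame"][60:280,130:370,::-1],None,fx=2.7,fy=2.7))
E
```

```text
[0.514  0.0957 0.3479] [-0.4  0.7 -6.3] [ 0.06 -0.09 -0.01] 0.016715048500328643 0.0027
rim pts 2015 [array([512.9,  95.5]), array([303. , 218.9]), np.float64(71.8)]
+x rim 485 [0.2422 0.2432]
-x rim 322 [0.242  0.2432]
+y rim 270 [0.2425 0.2435]
-y rim 269 [0.2424 0.2432]
probe 176 [ 0.472 -0.026  0.256] [ 0.493 -0.005  0.327]
```

View pics/end.png

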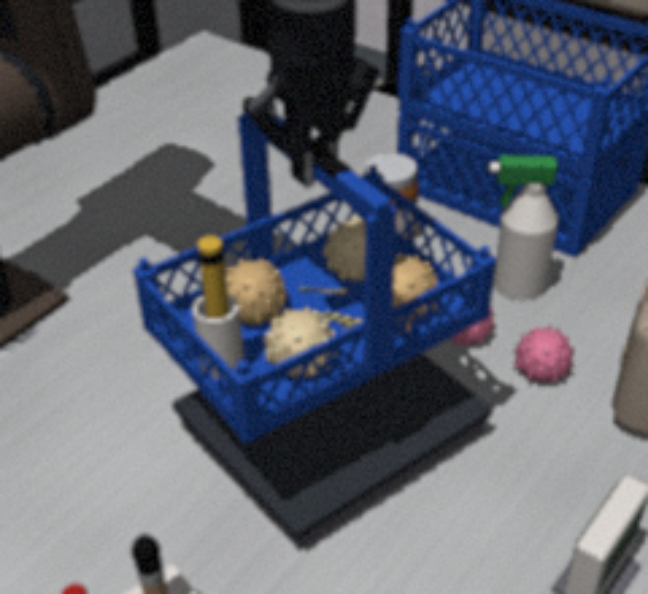

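The picture shows the tote hanging level above the scale, with its rim heights within 1 mm and its underside about 12 cm clear. The probe stands in the cup at (212,275) and all four mushrooms are inside.

```bash
python3 -c "
from rig import env
print(env.job_done())"
```

```text
the job is handed in; nothing more can be done
None
```

The job is handed in: the probe stands released in the cup, and the arm is holding the tote still and level about 12 cm above the scale, with all four mushrooms inside. The hand-in call did not return a verdict.

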